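Hold the slide holder square against the microscope stage's rail

ROBOT

A 6-joint arm with a two-finger parallel gripper is mounted at the origin on the work surface. World frame = base frame: x ahead of the robot, y to its left, z up, the work surface at z = 0. Lengths are in m, angles in degrees, forces in N, time in s.
With the tool pointing down it reaches from about 0.4 to 0.825 m from the base axis. Payload 7 kg.
Tool frame: the origin (TCP) lies at the very end of the fingers, on their centre line; the grasp point (between the pads) lies 19 mm behind it (ctrl.tcp_to_grasp is the distance from the TCP to the grasp point, in m); z points along the fingers, x is the direction in which the jaws open and shut, and the axes are right-handed (so a half turn about z gives the same grasp; the last joint's range is limited). The gripper opens to 88 mm and grips with 3 to 60 N. Pads are 19 mm wide; open, the fingers measure 130 mm over their backs; the gripper's body (78 mm by 193 mm) begins 47 mm behind the grasp point.
Start: joints at [79.819, 20.546, 0.682, 0, -70.136, -16.507], TCP at [0.303, 0.603, 0.227] pointing down, gripper open.
Joint ranges: [-176.03, 176.03], [-82.01, 121.73], [-58.28, 71.71], [-173.87, 95.51], [-174.79, -0.11], [-173.66, 173.66]. Speed limits (degrees/s): [136.94, 136.94, 172.46, 180, 180, 180].

INTERFACE

Orientations are given as [roll, pitch, yaw] about the fixed x, y, z axes, in that order (R = Rz(yaw) Ry(pitch) Rx(roll)).
In Python, from plant import sensors, vision, ticket, ctrl gives the robot as it stands. The module is installed in compiled form; this text tells all that it offers.
- The arm moves only by the tool drive_tool, never from a script. Its argument "moves" is a list of rows, each a list of 6 numbers: the shift along the tool's x, y, z in units of 0.15 m (1.0 is 0.15 m), then the turn, a rotation vector about the tool's x, y, z in units of 60 degrees (1.0 is 60 degrees). In form: [[dx, dy, dz, rx, ry, rz], ...]. A call has 1 to 8 rows; each row is the pose to reach, as a shift and turn from the pose measured when the call began, along the tool's axes at that moment; what a row does not reach only later rows make up. A row lasts 1/10 s, in which the tool goes at most 50 mm and 8.59 degrees, less where a joint would pass 70% of its speed; a pose out of reach is approached as far as the arm can. A call with a number of a shift or a turn outside -1 to 1 is refused whole. A call with a gripper value outside its range is refused whole. "fingers" is the opening, from -1 (shut) to 1 (fully open), set as the call begins (left out, the last holds). The fingers move at their own pace and stop on an object; the grip force is fixed at half the most. Time passes only in rows, so rows that repeat a pose let the fingers close. It gives the time, the measured TCP pose, the force and the opening at its end, in the units of the state.
- sensors.get_obs(): the state, without advancing time (a new reading comes with each control period).
- vision.snapshot(name): name is "side" or "top" or "wrist"; returns a dict with "pixels" (400x640x3 uint8, red, green, blue), "fx", "fy", "cx", "cy" (pixels), "R" (3x3) and "t" (3): a world point X has camera coordinates R X + t. Camera axes: x right, y down, z forward; pixel columns grow to the right and rows downward; lengths in m; the calibration is good to about 2 mm. A picture is of the moment at which its call begins. There is no depth.
- ticket.close_job(): hands the job in, once; it reports no verdict.
The state is a dict: "clock": time; "joint_pos": joint angles; "qvel": joint speeds; "tau": joint torques, N m; "tool_pos": TCP position; "orientation": TCP orientation; "force": force on the tool from outside, world axes, zero at the start; "moment": the same for the moment, N m; "opening": finger opening in m.
Only numpy, scipy, OpenCV 4.12 (cv2) and the standard library are available. Lean on these libraries where they do the work, as an engineer would, in place of code of your own. Each camera call takes 0.05 s, during which the arm holds its last target.

TASK

The microscope stage on the repair stand is missing its slide holder: pick the holder off the green mat, lay it flat on the stage, and slide its two open slots under the heads of the two loose thumbscrews until its straight back edge is up square against the rail, without ramming it. Then be my third hand while I do up the screws: keep gripping the holder and press it against the rail with a steady 10 N or so (5 to 15 N at the rail itself; bearing down on the stage eats into the push by friction) for at least three seconds, and finish the program still gripping and pressing. Leave the objective, screwdriver, oil bottle and slide box where they are.

Things in the scene. Friction and masses are not known exactly. Their poses are not given: they have to be found in the camera images.
- rail: Bare aluminium rail, 17 x 166 mm, 9 mm high, at the rear of the fixed, rigid stage's flat black top, which lies level 110 mm above the bench. Origin: foot of the rail's front face, on the stage surface, half-way between the screws. x is level and points into the rail (the way to press), y along the rail, z up. Stage surface: x -113 to +23 mm, y -80 to +80 mm.
- screw_left (a point): Left thumbscrew, started loose in the stage (does not move): steel shank 4 mm across, brass head 15 mm across. Point: on its axis, at the head's underside, 10 mm above the stage surface; the top is 21 mm above it. In the rail's frame it stands at x = -10, y = +45 mm.
- screw_right (a point): Right thumbscrew, the same, at x = -10, y = -45 mm of the rail's frame.
- holder_grip (a point): Black finger-grip block on the middle of the loose slide holder, the place to grip: 24 mm wide (y, grip across this), 14 mm deep (x), 16 mm high, from 5 to 21 mm above the holder's underside. Point: the block's centre, 13 mm above the underside. x points to the holder's back edge, 22 mm away; y along its bar. With the holder seated it is at x -22, y 0, z +13 mm of the rail's frame.
- holder: Slide holder, bright metal, about 110 g, flat on a 3 mm green mat. Bar 120 (y) x 30 (x) x 5 mm. Origin: middle of its straight back edge, on the underside; axes as its grip block. Two open slots, 10 mm wide, 17 deep, mouths rounded, run in from the back edge at y = +45 and -45 mm (3 mm play on the shanks). A fixed arm (+y) and a rigid curved finger (-y), 5 to 7 mm high, reach forward to x -77.
- objective_mid (a point): Microscope objective, chrome, 24 mm across and 44 mm tall, standing loose at a corner of the mat; point at its middle. Bystander.
- driver: Small screwdriver with a red handle, 150 mm long, lying loose on the mat. Origin under its middle, handle to -x. Bystander.
- oil_mid (a point): Small amber bottle of immersion oil, black cap, 28 mm across and 62 mm tall, standing on the bench beyond the work; point at its middle. Bystander.
- slidebox_mid (a point): Closed purple plastic slide box, 100 x 86 x 34 mm, on the bench beyond the work; point at its middle. Bystander.

How it is judged:
By the outcome, as a careful person would: the job done as asked, in the order asked, and still so for the second after the job is handed in, while the arm keeps its last pose, push and grip.
It also fails if it takes over 64 s, if anything falls off the work surface, if the arm or the gripper's body presses on something with over 40 N, if the wrist force passes 120 N, or if a joint passes its speed limit or range.

## Working session

There is one attempt and no reset: what is moved stays moved. The work goes in short steps, Python scripts to look and compute and a tool call to move; the robot and the scene stay as the last step left them, time stands still between calls to the robot, and variables do not carry over. Pictures are saved under pics/ and viewed, and the job is handed in when it is done.

Besides the shell and the picture viewer there is one more tool, called after ">>>" by a JSON object that holds its "api" and its "payload", one argument or row to a line. drive_tool: Moves the arm, as the interface text tells. Shifts and turns lie within -1 to 1; 1 stands for 0.15 m of shift or 60 degrees of turn. Its arguments: {"type":"object","properties":{"moves":{"type":"array"},"fingers":{"type":"number"}},"required":["moves"]}

```bash
mkdir -p pics; ls; python3 - <<'E'
from plant import sensors, vision, ticket, ctrl
import cv2,pickle
o=sensors.get_obs();print(o, ctrl.tcp_to_grasp)
d={}
for n in("side","top","wrist"):
    s=vision.snapshot(n);d[n]=s
    cv2.imwrite(f"pics/{n}0.png",s["pixels"][:,:,::-1]);print(n,s["fx"],s["cx"],s["cy"],s["R"],s["t"])
pickle.dump(d,open("s0.pkl","wb"))
E
```

```text
pics
{'clock': 0.0, 'joint_pos': array([ 7.98182446e+01,  2.05921920e+01,  6.35622421e-01, -2.17247877e-02,
       -7.01349496e+01, -1.65060246e+01]), 'qvel': array([ 0.07050556,  0.05423337, -0.0521658 ,  0.00228641, -0.047167  ,
        0.04276634]), 'tau': array([ 1.01264664e-03, -5.82710230e+01,  2.93047392e+01,  6.99697226e+00,
        6.80483630e-03, -1.60551522e-04]), 'tool_pos': array([0.3029691 , 0.60265854, 0.22562313]), 'orientation': array([-1.79993576e+02, -9.35505887e-02, -1.16695184e+02]), 'force': array([0.92635373, 0.43994337, 0.60315741]), 'moment': array([-0.01475351,  0.01218083,  0.04295395]), 'opening': 0.0877405698156944} 0.0188
side 361.8387410612363 320.3154366836606 205.37952916510795 [[-0.70536949 -0.70858704 -0.01892855]
 [-0.32566793  0.34767633 -0.8792392 ]
 [ 0.62959851 -0.61402408 -0.47600435]] [0.44238538 0.30749555 0.43398115]
top 458.1876896980821 316.83761996071155 197.56481295386138 [[ 0.02695822 -0.99963596 -0.00109848]
 [-0.99333708 -0.02666515 -0.11211787]
 [ 0.11204776  0.00411366 -0.99369431]] [-0.03167841  0.63616178  1.1393237 ]
wrist 360.77708276464676 325.12320816169387 195.2830658982234 [[-4.49053663e-01 -8.93504439e-01  7.90851811e-04]
 [-8.57978828e-01  4.31446118e-01  2.78794867e-01]
 [-2.49445661e-01  1.24515322e-01 -9.60350351e-01]] [ 0.67406371 -0.03348944  0.39086929]
```

View pics/top0.png

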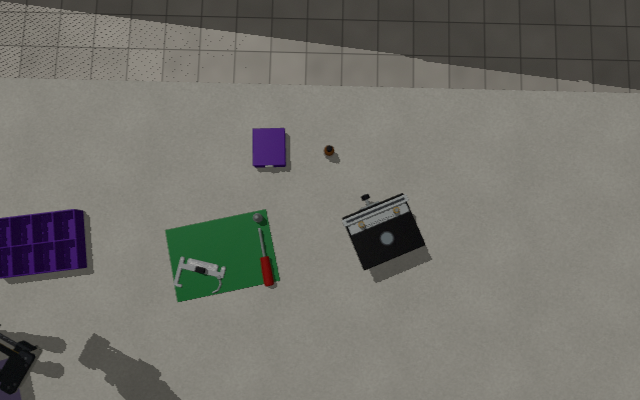

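View pics/side0.png

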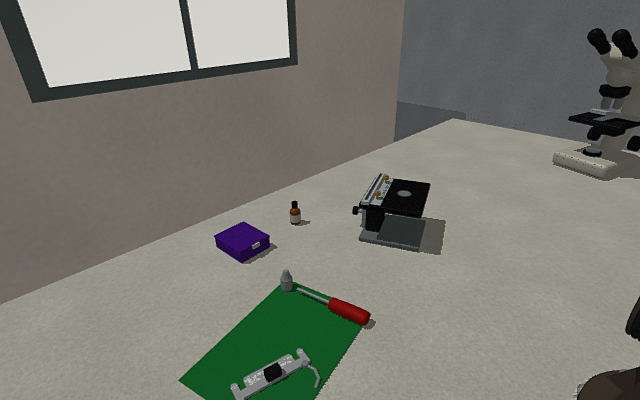

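View pics/wrist0.png

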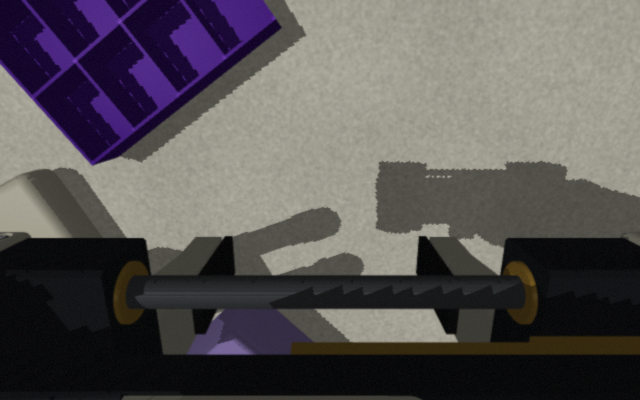

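The top view shows the holder at about (202,269), the screws at about (362,226) and (397,211), the driver at (265,258), and the objective at (259,218). The side view agrees. Next I'll crop and enlarge.

```bash
cat > h.py <<'E'
import numpy as np,cv2
from scipy.spatial.transform import Rotation as Ro
def ray(s,u,v,z):
    d=s["R"].T@np.array([(u-s["cx"])/s["fx"],(v-s["cy"])/s["fy"],1.]);c=-s["R"].T@s["t"]
    return c+d*(z-c[2])/d[2]
def proj(s,X):
    p=s["R"]@np.asarray(X,float)+s["t"];return np.array([s["fx"]*p[0]/p[2]+s["cx"],s["fy"]*p[1]/p[2]+s["cy"]])
def tri(obs):
    A=np.zeros((3,3));b=np.zeros(3)
    for s,(u,v) in obs:
        d=s["R"].T@np.array([(u-s["cx"])/s["fx"],(v-s["cy"])/s["fy"],1.]);d/=np.linalg.norm(d);c=-s["R"].T@s["t"]
        P=np.eye(3)-np.outer(d,d);A+=P;b+=P@c
    return np.linalg.solve(A,b)
def toolR(o): return Ro.from_euler('xyz',o["orientation"],degrees=True)
def goto(o,pos,rpy):
    "row numbers to reach pose from obs o"
    R0=toolR(o);sh=R0.inv().apply(np.asarray(pos)-o["tool_pos"])/0.15
    rv=(R0.inv()*Ro.from_euler('xyz',rpy,degrees=True)).as_rotvec(degrees=True)/60
    return np.round(np.r_[sh,rv],4)
def crop(s,name,u0,u1,v0,v1,k):
    im=s["pixels"][v0:v1,u0:u1,::-1];cv2.imwrite(name,cv2.resize(im,None,fx=k,fy=k,interpolation=cv2.INTER_CUBIC))
E
python3 - <<'E'
from h import *;import pickle
d=pickle.load(open("s0.pkl","rb"));t=d["top"]
crop(t,"pics/ch.png",160,290,200,305,6);crop(t,"pics/cs.png",330,440,185,275,7)
print(ray(t,202,269,.016),ray(t,362,226,.13),ray(t,397,211,.13),ray(t,259,218,.04),ray(t,265,258,.01),ray(t,329,150,.06),ray(t,269,147,.03))
E
```

```text
[0.44688246 0.27485333 0.016     ] [ 0.56202952 -0.12243926  0.13      ] [ 0.59945735 -0.20406969  0.13      ] [0.58008396 0.13103698 0.04      ] [0.47905236 0.11516785 0.01      ] [ 0.75646788 -0.04227218  0.06      ] [0.76684957 0.11386285 0.03      ]
```

View pics/ch.png

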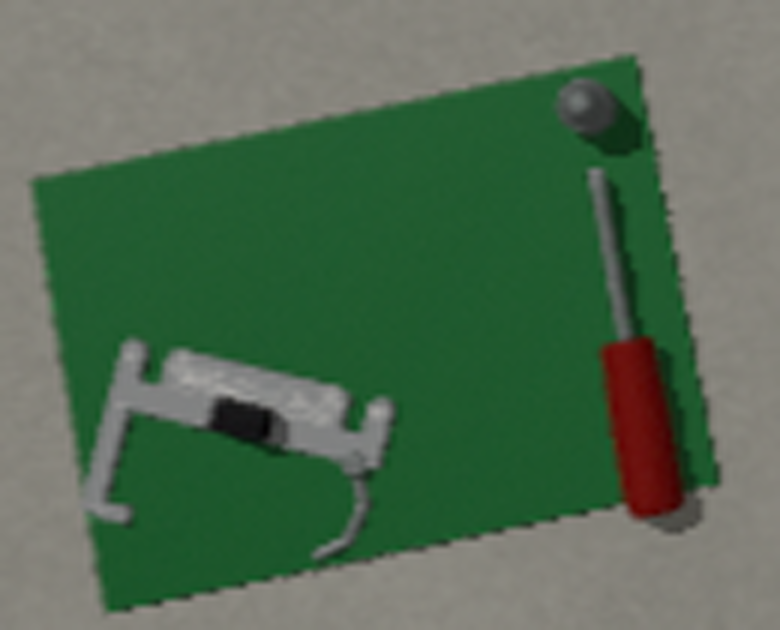

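View pics/cs.png

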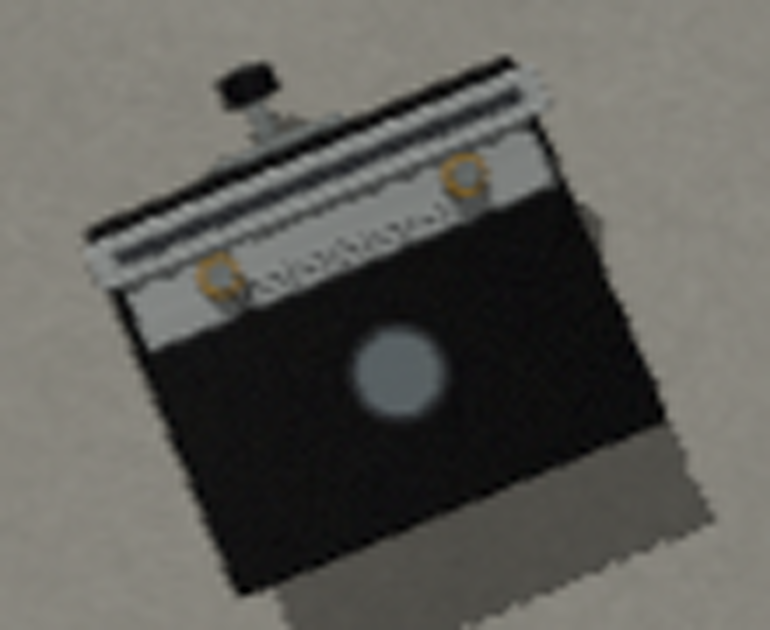

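```bash
python3 - <<'E'
from h import *;import pickle
from plant import sensors
d=pickle.load(open("s0.pkl","rb"));t=d["top"];w=d["wrist"];o=sensors.get_obs()
R=toolR(o);c=-w["R"].T@w["t"]
print("cam in tool",R.inv().apply(c-o["tool_pos"]),"\naxes rows",R.inv().apply(w["R"]))
a=ray(t,361.6,224.4,.131);b=ray(t,396.4,210,.131);print(a,b,np.linalg.norm(a-b)); y=a-b;print(np.degrees(np.arctan2(-y[0],y[1])))
g=ray(t,200.3,269.3,.024);print(g)
# bar front edge endpoints in crop: (130,405),(350,458)
p=ray(t,160+130/6,200+403/6,.008);q=ray(t,160+350/6,200+458/6,.008);y=p-q;yaw=np.degrees(np.arctan2(-y[0],y[1]));print(yaw)
print(goto(o,[g[0],g[1],.2],[180,0,yaw-90]))
E
```

```text
cam in tool [ 0.00046126 -0.07677023 -0.15834653] 
axes rows [[ 9.99999868e-01 -1.51470809e-04  4.90602560e-04]
 [ 2.82287990e-04  9.60321126e-01 -2.78896494e-01]
 [-4.28891326e-04  2.78896596e-01  9.60321043e-01]]
[ 0.5656922  -0.12134828  0.131     ] [ 0.60168691 -0.20247242  0.131     ] 0.0887510333722186
23.926822426921433
[0.44640332 0.27715747 0.024     ]
-12.233338141275132
[ 1.5097e+00 -1.8292e+00  1.7430e-01  1.0000e-04 -1.2000e-03 -2.4100e-01]
```

>>> {"api": "drive_tool", "payload": {
  "moves": [
    [0.75,-0.75,0.0,0,0,-0.12],
    [0.75,-0.75,0.0,0,0,-0.12],
    [0.75,-0.75,0.0,0,0,-0.12],
    [0.75,-0.75,0.0,0,0,-0.12],
    [0.75,-0.75,0.0,0,0,-0.12]
  ],
  "fingers": 0.136
}}

```text
clock: 0.65
tool_pos: [0.3536, 0.4501, 0.2266]
orientation: [180.0, -0.0, -109.6]
force: [-0.6, 0.5, 0.2]
opening: 0.0538
```

```bash
python3 - <<'E'
from h import *
from plant import sensors
o=sensors.get_obs();print(o["tool_pos"],o["orientation"],o["joint_pos"],goto(o,[.397,.287,.14],[180,0,-102.2]))
E
```

```text
[0.35357769 0.45011413 0.22659171] [ 1.79991731e+02 -2.76138577e-02 -1.09605600e+02] [ 7.14213002e+01  1.09541609e+01 -1.25345868e+01 -9.55220573e-03
 -6.65387139e+01 -1.02309683e+00] [ 9.270e-01 -6.377e-01  5.776e-01  2.000e-04 -5.000e-04 -1.234e-01]
```

>>> {"api": "drive_tool", "payload": {
  "moves": [
    [0.93,-0.64,0.3,0,0,-0.123],
    [0.93,-0.64,0.58,0,0,-0.123],
    [0.93,-0.64,0.58,0,0,-0.123],
    [0.93,-0.64,0.58,0,0,-0.123],
    [0.93,-0.64,0.58,0,0,-0.123],
    [0.93,-0.64,0.58,0,0,-0.123],
    [0.93,-0.64,0.58,0,0,-0.123]
  ]
}}

```text
clock: 1.35
tool_pos: [0.3977, 0.2881, 0.1401]
orientation: [-180.0, 0.0, -102.2]
force: [-0.1, 0.4, -0.4]
opening: 0.0497
```

```bash
python3 - <<'E'
from h import *;import pickle
from plant import sensors,vision
w=vision.snapshot("wrist");o=sensors.get_obs();print(o["tool_pos"],o["orientation"],o["joint_pos"],o["qvel"])
pickle.dump((w,o),open("w1.pkl","wb"));cv2.imwrite("pics/w1.png",w["pixels"][:,:,::-1])
E
```

```text
[0.39753847 0.28819452 0.14017617] [-1.79974610e+02  4.01118147e-02 -1.02159078e+02] [ 5.89425538e+01  7.62428387e+00 -2.90514232e+01  1.37605900e-02
 -5.32781205e+01  1.88901360e+01] [ 0.20215175 -0.2475662  -0.18060176 -0.0937131   0.0500991   0.1309596 ]
```

View pics/w1.png

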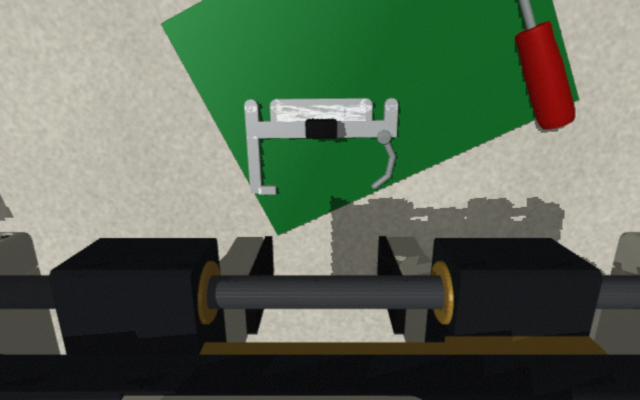

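The wrist view shows the holder nearly square to the image, with the block at about (321,128) and the bar ends at x≈246 and 397. I'll zoom in for precise corners.

```bash
python3 - <<'E'
from h import *;import pickle
w,o=pickle.load(open("w1.pkl","rb"))
crop(w,"pics/w1c.png",235,410,90,205,4.5)
E
```

```text
(no output)
```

View pics/w1c.png

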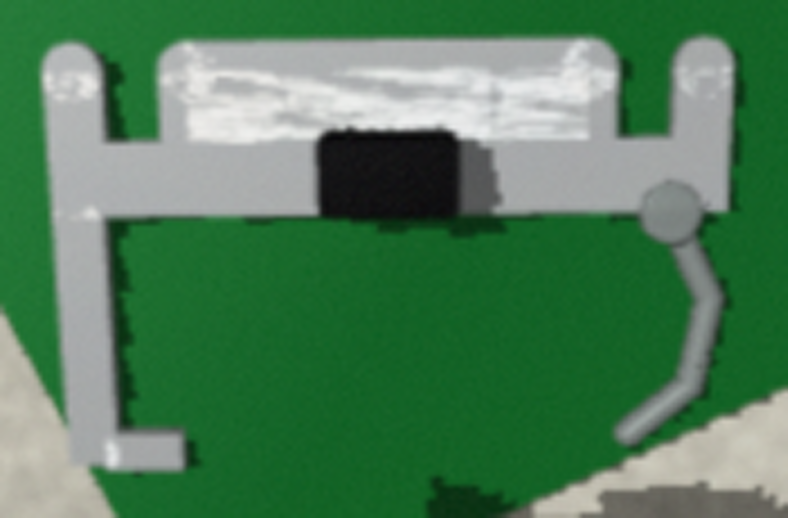

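```bash
cat > fit.py <<'E'
from h import *
from scipy.optimize import least_squares
def fit(w,ln,z,p0):
    # ln: list of (u,v,'x'or'y',value): pixel's ground pt has that holder coord
    P=[ray(w,u,v,z if len(r)==0 else r[0]) for u,v,_,_,*r in ln]
    def f(p):
        c,s=np.cos(p[2]),np.sin(p[2]);out=[]
        for X,(u,v,a,val,*r) in zip(P,ln):
            d=X[:2]-p[:2];q={'x':c*d[0]+s*d[1],'y':-s*d[0]+c*d[1]}[a];out.append((q-val)*1000)
        return out
    r=least_squares(f,p0);return r.x,np.round(r.fun,1)
E
python3 - <<'E'
from fit import *;import pickle
w,o=pickle.load(open("w1.pkl","rb"))
L=[(200,40.5,'x',0),(380,39.5,'x',0),(570,38.5,'x',0),(150,216,'x',-.03),(280,216,'x',-.03),(520,215,'x',-.03),(620,214,'x',-.03),
(43,75,'y',.06),(106,110,'y',.05),(159,110,'y',.04),(619,110,'y',-.04),(671,110,'y',-.05),(736,75,'y',-.06)]
L=[(235-.5+(a+.5)/4.5,90-.5+(b+.5)/4.5,c,d) for a,b,c,d in L]
p,r=fit(w,L,.008,[.47,.27,-.2]);yaw=np.degrees(p[2]);print(p,yaw,r)
Rz=Ro.from_euler('z',p[2]).as_matrix()
g=np.r_[p[:2],0]+Rz@[-.022,0,.016]
print("grip",g, [ (proj(w,np.r_[p[:2],0]+Rz@[x,y,.024])-[234.5,89.5])*4.5 for x in(-.015,-.029) for y in(.012,-.012)])
print(goto(o,[g[0],g[1],.010],[180,0,yaw-90]))
E
```

```text
[ 0.46732647  0.27586708 -0.20804735] -11.920235135028948 [ 0.1  0.1  0.2 -0.1 -0.2 -0.2 -0.1  0.2 -0.5  0.3 -0.2  0.7 -0.4]
grip [0.44580087 0.28041118 0.016     ] [array([316.26565192, 136.6282612 ]), array([460.80601715, 136.00845044]), array([317.92637275, 221.28804986]), array([460.40736537, 220.69355706])]
[-1.640e-02 -3.251e-01  8.680e-01 -4.000e-04  7.000e-04 -4.000e-03]
```

>>> {"api": "drive_tool", "payload": {
  "moves": [
    [-0.015,-0.328,0.1,0,0,-0.004],
    [-0.015,-0.328,0.4,0,0,-0.004],
    [-0.015,-0.328,0.6,0,0,-0.004],
    [-0.015,-0.328,0.72,0,0,-0.004],
    [-0.015,-0.328,0.8,0,0,-0.004],
    [-0.015,-0.328,0.84,0,0,-0.004],
    [-0.015,-0.328,0.866,0,0,-0.004],
    [-0.015,-0.328,0.866,0,0,-0.004]
  ]
}}

```text
clock: 2.2
tool_pos: [0.4464, 0.2807, 0.0107]
orientation: [-180.0, 0.1, -101.9]
force: [-0.7, 0.5, -0.5]
opening: 0.0497
```

```bash
python3 - <<'E'
from h import *
from plant import sensors,vision
w=vision.snapshot("wrist");o=sensors.get_obs();print(o["tool_pos"],o["orientation"],o["force"],o["opening"])
cv2.imwrite("pics/w2.png",w["pixels"][:,:,::-1])
print(goto(o,[.4458,.2804,.010],[180,0,-101.92]))
E
```

```text
[0.44647065 0.28071339 0.01099925] [-1.79939594e+02  9.87052379e-02 -1.01891759e+02] [0.40879417 0.42860537 0.3774437 ] 0.04964195701160519
[ 0.003   0.004   0.0067 -0.001   0.0016  0.0005]
```

View pics/w2.png

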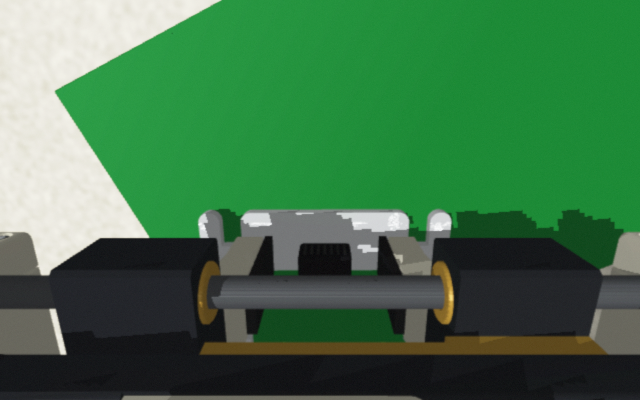

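The block is centred between the fingers (block at columns 300–351, fingers at 273 and 378). Closing.

>>> {"api": "drive_tool", "payload": {
  "moves": [
    [0,0,0.003,0,0,0],
    [0,0,0.003,0,0,0],
    [0,0,0.003,0,0,0],
    [0,0,0.003,0,0,0],
    [0,0,0.003,0,0,0],
    [0,0,0.003,0,0,0]
  ],
  "fingers": -1
}}

```text
clock: 2.85
tool_pos: [0.4466, 0.2808, 0.0108]
orientation: [-179.9, 0.1, -101.9]
force: [-0.7, -0.1, 3.8]
opening: 0.0234
```

>>> {"api": "drive_tool", "payload": {
  "moves": [
    [0,0,0,0,0,0],
    [0,0,0,0,0,0],
    [0,0,0,0,0,0]
  ]
}}

```text
clock: 3.15
tool_pos: [0.4466, 0.2808, 0.0108]
orientation: [-179.9, 0.1, -101.9]
force: [-1.4, -0.3, 2.4]
opening: 0.0232
```

>>> {"api": "drive_tool", "payload": {
  "moves": [
    [0,0,-0.1,0,0,0],
    [0,0,-0.35,0,0,0],
    [0,0,-0.65,0,0,0],
    [0,0,-0.95,0,0,0],
    [0,0,-1,0,0,0],
    [0,0,-1,0,0,0],
    [0,0,-1,0,0,0]
  ]
}}

```text
clock: 3.85
tool_pos: [0.4456, 0.2799, 0.1595]
orientation: [180.0, 0.0, -101.9]
force: [0.3, 0.6, -1.6]
opening: 0.0238
```

```bash
python3 - <<'E'
from h import *;import pickle
from plant import sensors,vision
w=vision.snapshot("wrist");o=sensors.get_obs();print(o["tool_pos"],o["orientation"],o["force"],o["moment"],o["opening"])
pickle.dump((w,o),open("w3.pkl","wb"))
cv2.imwrite("pics/w3.png",w["pixels"][:,:,::-1])
crop(w,"pics/w3c.png",190,460,190,300,2.9)
E
```

```text
[0.4454749  0.27970998 0.15900535] [ 1.79972066e+02 -2.84044372e-02 -1.01909640e+02] [-0.4189487   0.48203343 -0.72594949] [-0.0023494   0.02680453  0.00461043] 0.023737953029160177
```

View pics/w3c.png

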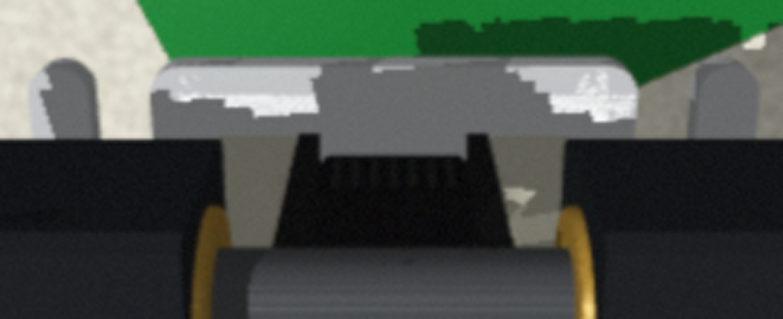

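```bash
python3 - <<'E'
from h import *
from plant import sensors
o=sensors.get_obs()
print(goto(o,[.511,-.194,.19],[180,0,-66.1]))
E
```

```text
[ 3.0000e+00 -1.0791e+00 -2.0570e-01  6.0000e-04 -3.0000e-04 -5.9680e-01]
```

>>> {"api": "drive_tool", "payload": {
  "moves": [
    [0.15,-0.05,-0.1,0,0,-0.03],
    [0.4,-0.14,-0.2,0,0,-0.08],
    [0.65,-0.23,-0.2,0,0,-0.13],
    [0.9,-0.32,-0.2,0,0,-0.18],
    [1,-0.36,-0.2,0,0,-0.2],
    [1,-0.36,-0.2,0,0,-0.2]
  ]
}}

```text
clock: 4.5
tool_pos: [0.4665, 0.1194, 0.1872]
orientation: [179.8, -0.1, -90.0]
force: [-0.0, 0.5, -1.1]
opening: 0.0234
```

```bash
python3 - <<'E'
from h import *
from plant import sensors
o=sensors.get_obs();print(o["joint_pos"],o["opening"])
print(goto(o,[.511,-.194,.19],[180,0,-66.1]))
E
```

```text
[ 3.78105037e+01  4.09688511e+00 -2.61487824e+01 -2.06151104e-02
 -6.00030900e+01  5.21626739e+01] 0.02342811308714181
[ 2.0892e+00 -2.9760e-01 -1.4400e-02  3.9000e-03 -1.6000e-03 -3.9900e-01]
```

>>> {"api": "drive_tool", "payload": {
  "moves": [
    [0.15,-0.02,0,0.003,-0.001,-0.03],
    [0.4,-0.06,0,0.003,-0.001,-0.08],
    [0.65,-0.1,0,0.003,-0.001,-0.13],
    [0.9,-0.14,0,0.003,-0.001,-0.18],
    [1,-0.15,0,0.003,-0.001,-0.2],
    [1,-0.15,0,0.003,-0.001,-0.2]
  ]
}}

```text
clock: 5.1
tool_pos: [0.4885, -0.0318, 0.1859]
orientation: [179.8, -0.1, -78.2]
force: [0.6, 0.6, -0.7]
opening: 0.0235
```

```bash
python3 - <<'E'
from h import *
from plant import sensors
o=sensors.get_obs();print(o["joint_pos"],o["opening"])
print(goto(o,[.511,-.194,.19],[180,0,-66.1]))
E
```

```text
[ 1.93742713e+01  4.92653577e+00 -2.54327683e+01  3.89458614e-02
 -5.98639311e+01  8.24336507e+01] 0.023499471584542707
[ 1.0894e+00  7.4900e-02 -2.5600e-02  3.7000e-03 -7.0000e-04 -2.0120e-01]
```

>>> {"api": "drive_tool", "payload": {
  "moves": [
    [0.15,0.01,0,0.003,-0.001,-0.03],
    [0.4,0.03,-0.02,0.003,-0.001,-0.08],
    [0.65,0.05,-0.02,0.003,-0.001,-0.13],
    [0.9,0.07,-0.02,0.003,-0.001,-0.18],
    [1,0.075,-0.02,0.003,-0.001,-0.2],
    [1,0.075,-0.02,0.003,-0.001,-0.2],
    [1,0.075,-0.02,0.003,-0.001,-0.2]
  ]
}}

```text
clock: 5.8
tool_pos: [0.5081, -0.18, 0.1881]
orientation: [179.9, 0.1, -66.2]
force: [0.2, 0.1, -1.0]
opening: 0.0235
```

```bash
python3 - <<'E'
from h import *;import pickle
from plant import sensors,vision
w=vision.snapshot("wrist");o=sensors.get_obs();print(o["tool_pos"],o["orientation"],o["joint_pos"],o["opening"])
pickle.dump((w,o),open("w4.pkl","wb"))
cv2.imwrite("pics/w4.png",w["pixels"][:,:,::-1])
E
```

```text
[ 0.50818344 -0.17974442  0.18837691] [ 1.79899582e+02  6.64320156e-02 -6.61889355e+01] [ 1.34782405e+00  9.53268706e+00 -1.95862018e+01 -2.63232358e-02
 -6.09992954e+01  1.12476084e+02] 0.023578832724776594
```

View pics/w4.png

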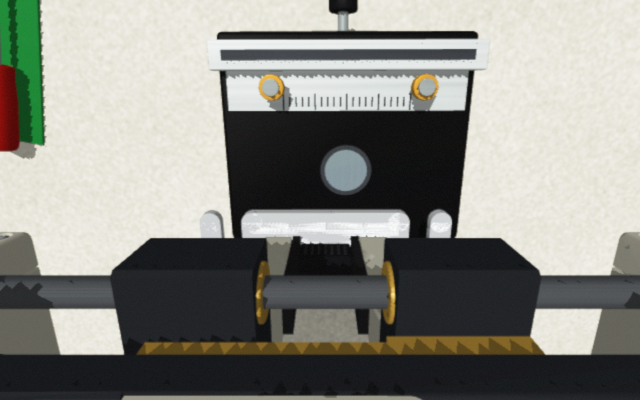

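The wrist view shows the rail, with the screws at about (271,87) and (425,87), and the held holder's back edge at row ≈210. Zooming.

```bash
python3 - <<'E'
from h import *;import pickle
w,o=pickle.load(open("w4.pkl","rb"))
crop(w,"pics/w4a.png",200,500,25,120,2.6);crop(w,"pics/w4b.png",190,460,200,260,2.9)
crop(w,"pics/w4l.png",205,305,30,120,7);crop(w,"pics/w4r.png",395,495,30,120,7)
E
```

```text
(no output)
```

View pics/w4l.png

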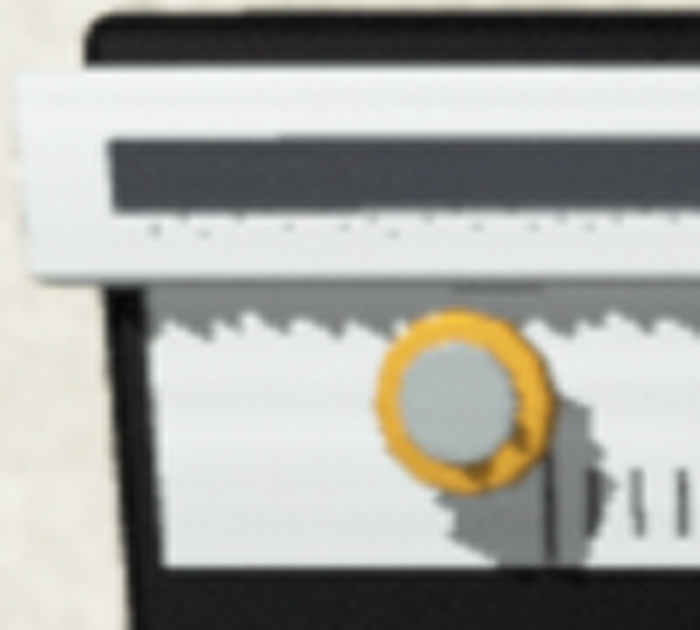

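View pics/w4r.png

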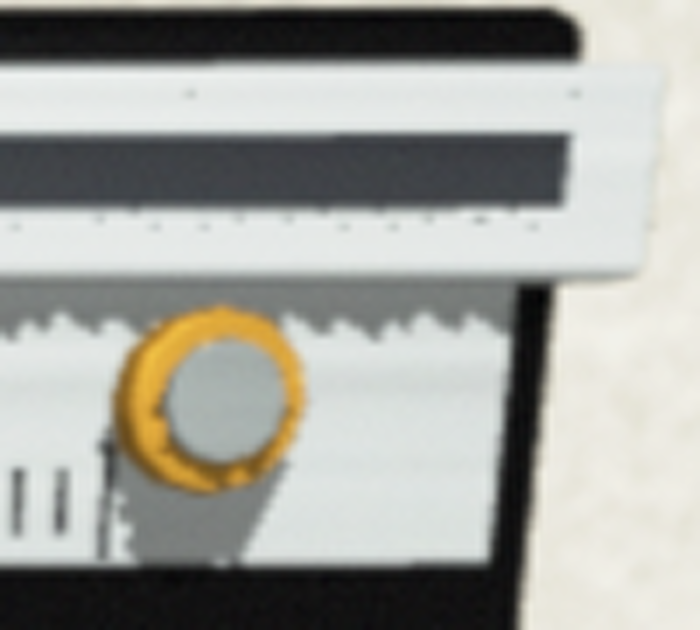

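View pics/w4b.png

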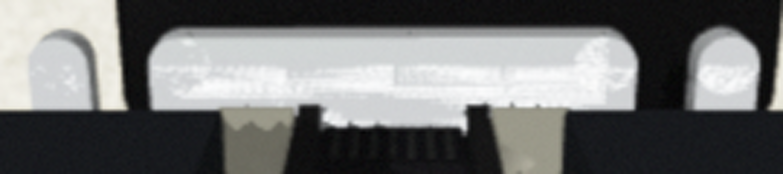

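```bash
python3 - <<'E'
from fit import *;import pickle
w,o=pickle.load(open("w4.pkl","rb"))
def cv(a,b,u0,v0,k): return u0-.5+(a+.5)/k, v0-.5+(b+.5)/k
l=lambda a,b:cv(a,b,205,30,7); r=lambda a,b:cv(a,b,395,30,7)
L=[(*l(200,279),'x',0,.119),(*l(600,278),'x',0,.119),(*r(100,276),'x',0,.119),(*r(500,273),'x',0,.119),
 (*l(28,265),'y',.083,.119),(*r(648,260),'y',-.083,.119),
 (*l(458,403),'x',-.010,.131),(*l(458,403),'y',.045,.131),(*r(227,400),'x',-.010,.131),(*r(227,400),'y',-.045,.131),
 (*l(117,450),'y',.08,.110),(*r(538,450),'y',-.08,.110)]
p,res=fit(w,L,.11,[.593,-.158,.417]);print("rail",p,np.degrees(p[2]),res)
z=o["tool_pos"][2]-.0028
b=lambda a,bb:cv(a,bb,190,200,2.9)
H=[(*b(200,35),'x',0),(*b(390,35),'x',0),(*b(590,35),'x',0),(*b(29,70),'y',.06),(*b(97,85),'y',.05),(*b(149,85),'y',.04),(*b(638,85),'y',-.04),(*b(689,85),'y',-.05),(*b(761,70),'y',-.06)]
h,res=fit(w,H,z,[.53,-.17,.417]);print("holder",h,np.degrees(h[2]),res)
# holder in tool frame
R=toolR(o);Rh=Ro.from_euler('z',h[2]);
print("origin in tool",R.inv().apply(np.r_[h[:2],z-.005]-o["tool_pos"]),"yaw diff",np.degrees(h[2])-o["orientation"][2])
Rr=Ro.from_euler('z',p[2]);print("holder in rail",Rr.inv().apply(np.r_[h[:2]-p[:2],0])*1000,np.degrees(h[2]-p[2]))
E
```

```text
rail [ 0.59456022 -0.15781803  0.41766239] 23.930291933890032 [ 0.1  0.1  0.   0.2 -0.3  0.1 -0.2 -0.1 -0.2  0.2 -1.1  1.2]
holder [ 0.52810814 -0.17274682  0.41487845] 23.770784192764395 [-0.  -0.   0.  -0.2 -1.1  0.3 -0.2  1.4 -0.2]
origin in tool [ 0.00165111 -0.02106746  0.00776118] yaw diff 89.95971970129416
holder in rail [-66.79532763  13.30910644   0.        ] -0.1595077411256383
```

>>> {"api": "drive_tool", "payload": {
  "moves": [
    [0.04,-0.1,0,0.002,0,-0.002],
    [0.089,-0.212,0,0.002,0,-0.002],
    [0.089,-0.212,0.1,0.002,0,-0.002],
    [0.089,-0.212,0.25,0.002,0,-0.002],
    [0.089,-0.212,0.36,0.002,0,-0.002],
    [0.089,-0.212,0.4,0.002,0,-0.002],
    [0.089,-0.212,0.4,0.002,0,-0.002],
    [0.089,-0.212,0.4,0.002,0,-0.002]
  ]
}}

```text
clock: 6.65
tool_pos: [0.5434, -0.1787, 0.1291]
orientation: [-179.9, 0.0, -66.0]
force: [0.1, 0.7, -0.6]
opening: 0.0236
```

```bash
cat > look.py <<'E'
from fit import *;import pickle,sys
from plant import sensors,vision
n=sys.argv[1]
w=vision.snapshot("wrist");s=vision.snapshot("side");o=sensors.get_obs();print(o["clock"],o["tool_pos"],o["orientation"],o["force"],o["moment"],o["opening"])
pickle.dump((w,o,s),open(n+".pkl","wb"))
crop(w,f"pics/{n}a.png",200,460,90,260,3);crop(s,f"pics/{n}s.png",340,450,150,250,6)
R=Ro.from_euler('z',23.93,degrees=True);print("tcp in rail",R.inv().apply(o["tool_pos"]-[.59456,-.15782,.11])*1000, "force rail",R.inv().apply(o["force"]))
E
python3 look.py w5
```

```text
6.75 [ 0.54336186 -0.17891953  0.12937944] [-1.79891512e+02  1.61895703e-02 -6.60464095e+01] [-0.28313947  0.3721106  -0.75988672] [-0.03447589 -0.02292446 -0.01567433] 0.023616145986512096
tcp in rail [-55.3556333    1.48114868  19.37943626] force rail [-0.1078657   0.45497171 -0.75988672]
```

View pics/w5a.png

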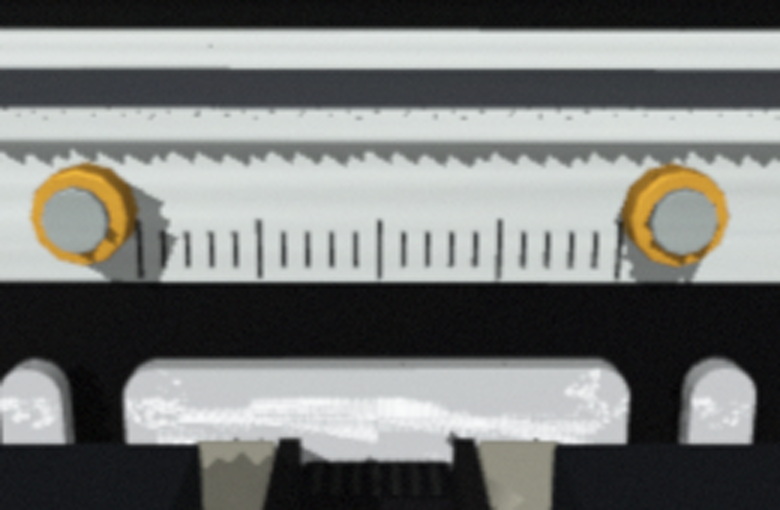

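View pics/w5s.png

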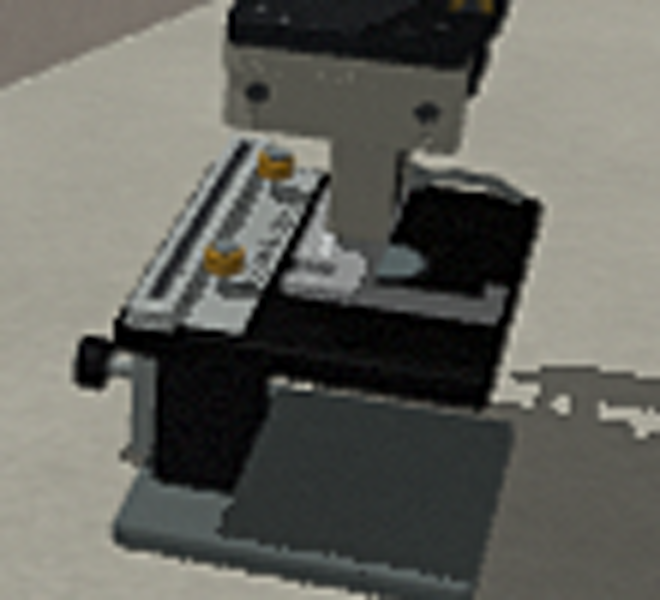

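Screws and slots line up to about 0.3 mm in y, and the rail and back edge are both level in the image. Lowering now.

>>> {"api": "drive_tool", "payload": {
  "moves": [
    [0,0,0.03,0,0,0],
    [0,0,0.05,0,0,0],
    [0,0,0.065,0,0,0],
    [0,0,0.065,0,0,0],
    [0,0,0.065,0,0,0]
  ]
}}

```text
clock: 7.25
tool_pos: [0.5433, -0.179, 0.1195]
orientation: [-179.9, 0.0, -66.0]
force: [-0.6, -0.8, -1.2]
opening: 0.0238
```

>>> {"api": "drive_tool", "payload": {
  "moves": [
    [0,0,0.007,0,0,0],
    [0,0,0.007,0,0,0],
    [0,0,0.007,0,0,0],
    [0,0,0.007,0,0,0]
  ]
}}

```text
clock: 7.65
tool_pos: [0.5433, -0.179, 0.1185]
orientation: [-179.9, 0.0, -66.0]
force: [0.2, -0.5, -1.3]
opening: 0.0232
```

>>> {"api": "drive_tool", "payload": {
  "moves": [
    [0,0,0.004,0,0,0],
    [0,0,0.004,0,0,0],
    [0,0,0.004,0,0,0],
    [0,0,0.004,0,0,0]
  ]
}}

```text
clock: 8.05
tool_pos: [0.5434, -0.1789, 0.118]
orientation: [-179.9, 0.0, -66.0]
force: [-0.1, -0.0, -0.5]
opening: 0.0237
```

>>> {"api": "drive_tool", "payload": {
  "moves": [
    [0,0,0.004,0,0,0],
    [0,0,0.004,0,0,0],
    [0,0,0.004,0,0,0],
    [0,0,0.004,0,0,0]
  ]
}}

```text
clock: 8.45
tool_pos: [0.5434, -0.179, 0.1178]
orientation: [-179.9, 0.0, -66.0]
force: [-1.9, 1.2, 5.1]
opening: 0.0237
```

Contact is felt at about z 0.118. Sliding toward the rail slowly.

>>> {"api": "drive_tool", "payload": {
  "moves": [
    [0,-0.025,-0.001,0,0,0],
    [0,-0.05,-0.001,0,0,0],
    [0,-0.075,-0.001,0,0,0],
    [0,-0.1,-0.001,0,0,0],
    [0,-0.1,-0.001,0,0,0],
    [0,-0.1,-0.001,0,0,0]
  ]
}}

```text
clock: 9.05
tool_pos: [0.5575, -0.1728, 0.1179]
orientation: [-179.9, -0.0, -66.0]
force: [0.8, -0.0, -1.4]
opening: 0.0238
```

```bash
python3 look.py w6
```

```text
9.15 [ 0.55717863 -0.17283791  0.11795663] [-1.79876380e+02  3.59180171e-03 -6.60430406e+01] [ 0.31794995  0.67097897 -0.82420457] [ 0.0396139  -0.06728956  0.06179453] 0.02356003007293102
tcp in rail [-40.25969771   1.43564197   7.95663375] force rail [ 0.56278216  0.48433583 -0.82420457]
```

View pics/w6a.png

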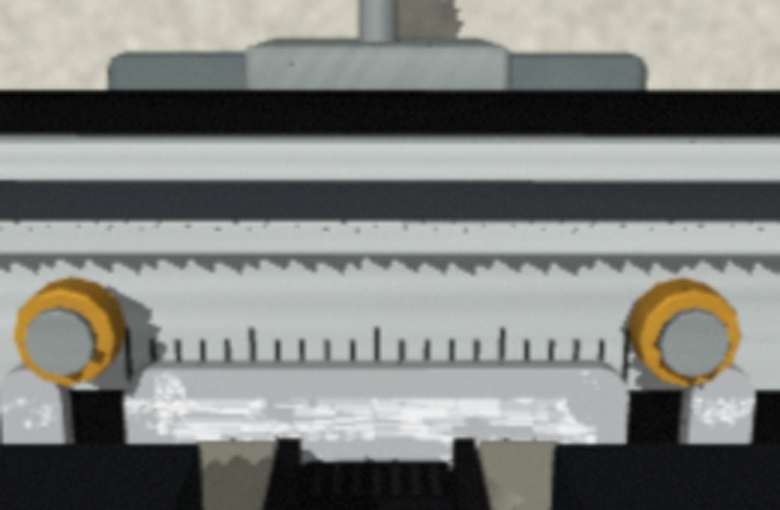

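```bash
cat > gap.py <<'E'
from fit import *;import pickle,sys
w,o,s=pickle.load(open(sys.argv[1]+".pkl","rb"))
vr,vh=float(sys.argv[2]),float(sys.argv[3])
R=Ro.from_euler('z',23.93,degrees=True).inv()
f=lambda c,v,z:R.apply(ray(w,200-.5+(c+.5)/3,90-.5+(v+.5)/3,z))*1000
for c in (200,375,550): print(f(c,vr,.119)-f(c,vh,.115))
E
python3 gap.py w6 255 364
```

```text
[18.45862    -1.44190138  4.        ]
[1.84574137e+01 4.04324725e-03 4.00000000e+00]
[18.45620734  1.44998725  4.        ]
```

Gap is about 18.5 mm, matching the pose estimate. Advancing about 14 mm.

>>> {"api": "drive_tool", "payload": {
  "moves": [
    [0,-0.025,0,0,0,0],
    [0,-0.05,0,0,0,0],
    [0,-0.075,0,0,0,0],
    [0,-0.095,0,0,0,0],
    [0,-0.095,0,0,0,0],
    [0,-0.095,0,0,0,0]
  ]
}}

```text
clock: 9.75
tool_pos: [0.5705, -0.167, 0.118]
orientation: [-179.9, -0.0, -66.0]
force: [0.1, -0.1, -0.1]
opening: 0.0235
```

```bash
python3 look.py w7
```

```text
9.85 [ 0.57022479 -0.16703106  0.11795409] [-1.79868643e+02  4.87678168e-03 -6.60439063e+01] [ 0.42210657  0.81507387 -0.4873759 ] [-0.07671858 -0.04869882 -0.03641475] 0.023376443681305027
tcp in rail [-25.97958414   1.45156323   7.95409127] force rail [ 0.71643346  0.57379654 -0.4873759 ]
```

View pics/w7a.png

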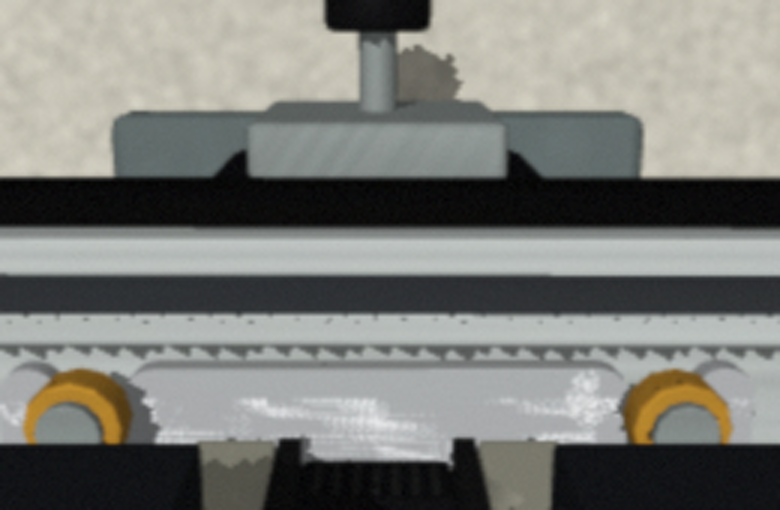

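View pics/w7s.png

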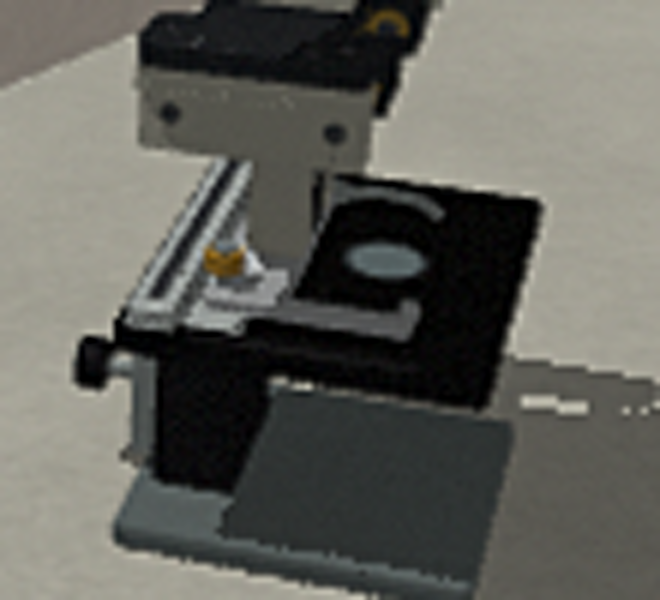

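Slots are going under both heads with no side force, and about 4 mm remain. Creeping in.

>>> {"api": "drive_tool", "payload": {
  "moves": [
    [0,-0.007,0,0,0,0],
    [0,-0.014,0,0,0,0],
    [0,-0.018,0,0,0,0],
    [0,-0.018,0,0,0,0],
    [0,-0.018,0,0,0,0]
  ]
}}

```text
clock: 10.35
tool_pos: [0.5727, -0.1659, 0.118]
orientation: [-179.9, 0.0, -66.0]
force: [-0.9, -0.8, -0.3]
opening: 0.0232
```

>>> {"api": "drive_tool", "payload": {
  "moves": [
    [0,-0.003,0,0,0,0],
    [0,-0.005,0,0,0,0],
    [0,-0.005,0,0,0,0],
    [0,-0.005,0,0,0,0]
  ]
}}

```text
clock: 10.75
tool_pos: [0.5734, -0.1656, 0.1179]
orientation: [-179.9, 0.0, -66.0]
force: [0.3, -0.1, -0.2]
opening: 0.0236
```

>>> {"api": "drive_tool", "payload": {
  "moves": [
    [0,-0.003,0,0,0,0],
    [0,-0.004,0,0,0,0],
    [0,-0.004,0,0,0,0],
    [0,-0.004,0,0,0,0]
  ]
}}

```text
clock: 11.15
tool_pos: [0.574, -0.1653, 0.118]
orientation: [-179.9, 0.0, -66.0]
force: [0.4, 0.5, -0.0]
opening: 0.0238
```

>>> {"api": "drive_tool", "payload": {
  "moves": [
    [0,-0.002,0,0,0,0],
    [0,-0.003,0,0,0,0],
    [0,-0.003,0,0,0,0],
    [0,-0.003,0,0,0,0]
  ]
}}

```text
clock: 11.55
tool_pos: [0.5745, -0.1652, 0.118]
orientation: [-179.9, 0.0, -66.0]
force: [0.2, -0.5, 0.2]
opening: 0.0234
```

>>> {"api": "drive_tool", "payload": {
  "moves": [
    [0,-0.002,0,0,0,0],
    [0,-0.003,0,0,0,0],
    [0,-0.003,0,0,0,0],
    [0,-0.003,0,0,0,0]
  ]
}}

```text
clock: 11.95
tool_pos: [0.5747, -0.165, 0.118]
orientation: [-179.9, 0.0, -66.0]
force: [-1.7, -1.2, -0.7]
opening: 0.0234
```

>>> {"api": "drive_tool", "payload": {
  "moves": [
    [0,-0.002,0,0,0,0],
    [0,-0.003,0,0,0,0],
    [0,-0.003,0,0,0,0],
    [0,-0.003,0,0,0,0]
  ]
}}

```text
clock: 12.35
tool_pos: [0.5747, -0.165, 0.1179]
orientation: [-179.9, 0.0, -66.1]
force: [-3.5, -2.3, 2.1]
opening: 0.0238
```

```bash
python3 look.py w8; python3 - <<'E'
from plant import sensors
o=sensors.get_obs();print(o["force"],o["moment"])
E
```

```text
12.45 [ 0.57472941 -0.16497984  0.1179393 ] [-1.79910365e+02  1.72530964e-02 -6.60538550e+01] [-3.52869023 -1.56093199  1.15276715] [-0.59173183  1.36755679 -0.09470706] 0.02352832759260393
tcp in rail [-21.03016012   1.49929286   7.93930114] force rail [-3.85851561  0.00455122  1.15276715]
[-3.52869023 -1.56093199  1.15276715] [-0.59173183  1.36755679 -0.09470706]
```

View pics/w8a.png

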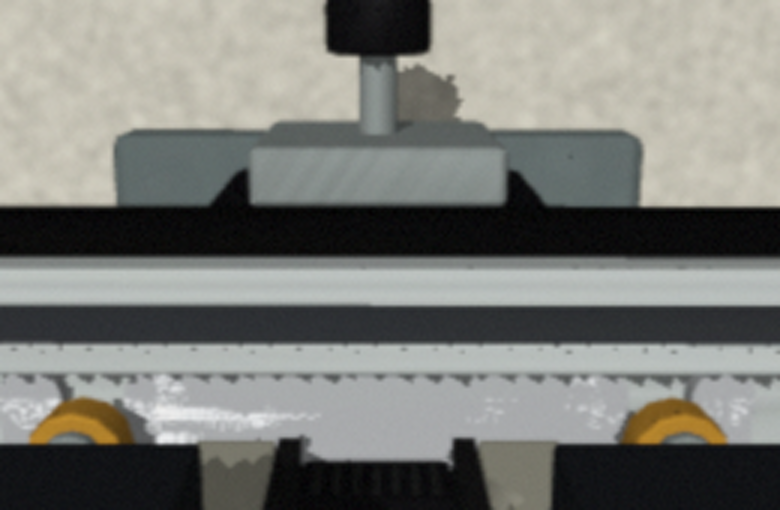

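View pics/w8s.png

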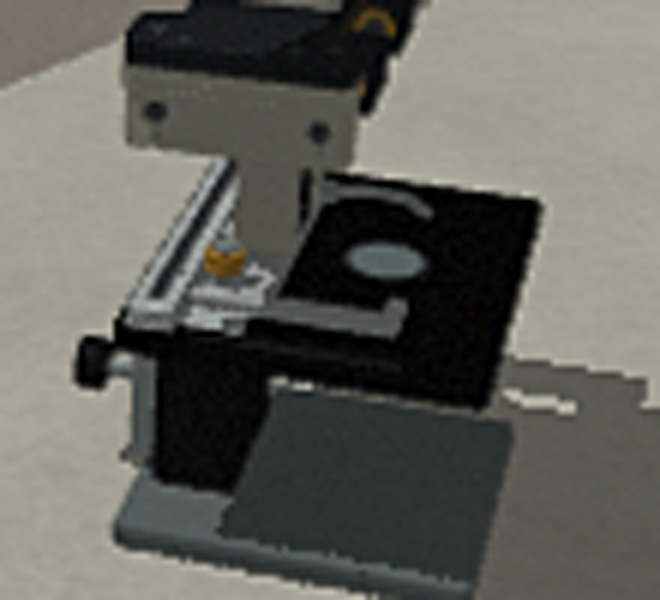

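Contact is at TCP x = −21.0 mm (as predicted) with 3.9 N and no side force. Ramping up to about 10 N.

>>> {"api": "drive_tool", "payload": {
  "moves": [
    [0,-0.004,0,0,0,0],
    [0,-0.006,0,0,0,0],
    [0,-0.0075,0,0,0,0],
    [0,-0.0075,0,0,0,0],
    [0,-0.0075,0,0,0,0],
    [0,-0.0075,0,0,0,0],
    [0,-0.0075,0,0,0,0],
    [0,-0.0075,0,0,0,0]
  ]
}}

```text
clock: 13.25
tool_pos: [0.5748, -0.1649, 0.1179]
orientation: [180.0, 0.0, -66.1]
force: [-5.9, -2.9, 3.1]
opening: 0.0234
```

```bash
python3 look.py w9
```

```text
13.35 [ 0.57475945 -0.16490763  0.11789385] [ 1.79981295e+02  4.02450556e-02 -6.60662700e+01] [-5.39167961 -3.79163478  3.52228934] [-1.00189974  2.25055779 -0.08465193] 0.02357049369399574
tcp in rail [-20.97341688   1.55311753   7.89385213] force rail [-6.46618377 -1.27873795  3.52228934]
```

>>> {"api": "drive_tool", "payload": {
  "moves": [
    [0,-0.009,-0.0005,0,0,0],
    [0,-0.011,-0.001,0,0,0],
    [0,-0.0125,-0.001,0,0,0],
    [0,-0.0125,-0.001,0,0,0],
    [0,-0.0125,-0.001,0,0,0],
    [0,-0.0125,-0.001,0,0,0],
    [0,-0.0125,-0.001,0,0,0],
    [0,-0.0125,-0.001,0,0,0]
  ]
}}

```text
clock: 14.15
tool_pos: [0.5748, -0.1649, 0.118]
orientation: [179.8, 0.1, -66.1]
force: [-8.2, -5.1, 4.8]
opening: 0.0236
```

```bash
cat > hold.py <<'E'
from h import *;import sys
from plant import sensors,vision
R=Ro.from_euler('z',23.93,degrees=True);F=[];P=[]
for i in range(int(sys.argv[1])):
    vision.snapshot("wrist");o=sensors.get_obs();F.append(R.inv().apply(o["force"]));P.append(R.inv().apply(o["tool_pos"]-[.59456,-.15782,.11])*1000)
F=np.array(F);print(o["clock"],"mean",F.mean(0),"min",F.min(0),"max",F.max(0),"pos",np.mean(P,0),o["orientation"],o["opening"])
E
python3 hold.py 8
```

```text
14.55 mean [-8.81259197 -0.37355176  4.75087956] min [-9.83077393 -1.04356063  3.77753362] max [-8.16283807  0.09182202  5.28404972] pos [-20.93089118   1.57114983   7.93944881] [ 1.79803435e+02  7.41220614e-02 -6.60914469e+01] 0.023208570752552258
```

>>> {"api": "drive_tool", "payload": {
  "moves": [
    [0,-0.0135,-0.0015,0.001,0,0],
    [0,-0.0145,-0.002,0.002,0,0],
    [0,-0.015,-0.0025,0.002,0,0],
    [0,-0.015,-0.0025,0.002,0,0],
    [0,-0.015,-0.0025,0.002,0,0],
    [0,-0.015,-0.0025,0.002,0,0],
    [0,-0.015,-0.0025,0.002,0,0],
    [0,-0.015,-0.0025,0.002,0,0]
  ]
}}

```text
clock: 15.35
tool_pos: [0.5748, -0.1648, 0.118]
orientation: [179.7, 0.1, -66.1]
force: [-8.3, -5.7, 3.9]
opening: 0.0238
```

```bash
python3 hold.py 8; python3 look.py w10
```

```text
15.75 mean [-9.6821685  -1.31154976  3.82065918] min [-10.78875354  -2.24339362   3.25870648] max [-8.83741741 -0.68598003  4.64197849] pos [-20.90243715   1.58660972   8.01222057] [ 1.79701239e+02  1.18206002e-01 -6.61221097e+01] 0.023626321547594194
15.85 [ 0.57483449 -0.1648317   0.11802234] [ 1.79701559e+02  1.18652671e-01 -6.61193719e+01] [-7.44076946 -6.09932768  3.796166  ] [-1.90206856  3.05300382 -0.08122387] 0.023621279429039403
tcp in rail [-20.87402726   1.59207833   8.0223356 ] force rail [-9.27518427 -2.55691318  3.796166  ]
```

View pics/w10a.png

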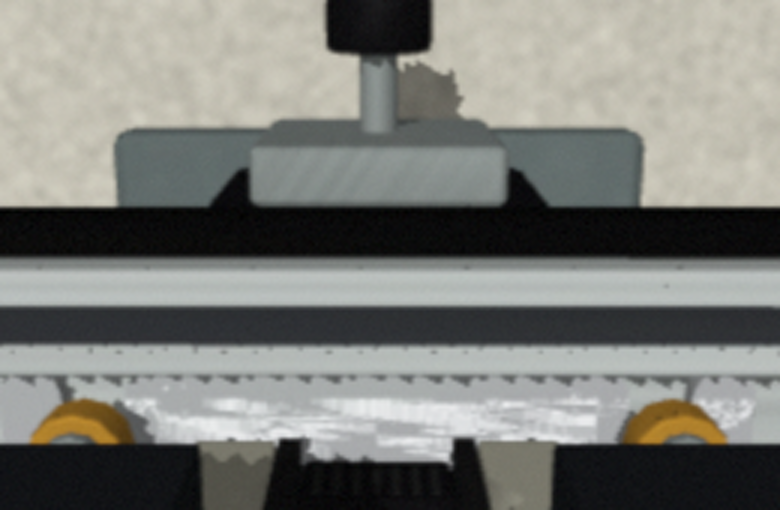

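View pics/w10s.png

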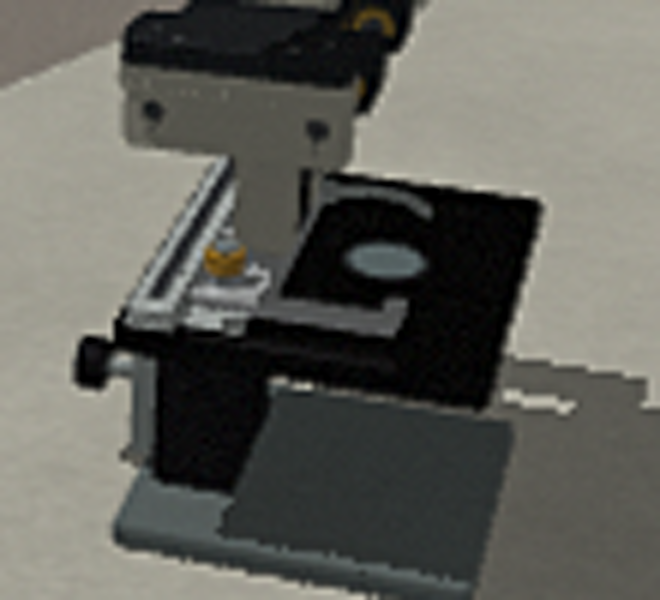

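```bash
python3 - <<'E'
from h import *
from plant import sensors
o=sensors.get_obs();print(goto(o,o["tool_pos"],[-179.95,0,-66.05]))
E
```

```text
[ 0.      0.      0.      0.0058  0.002  -0.0012]
```

>>> {"api": "drive_tool", "payload": {
  "moves": [
    [0.0005,-0.0155,-0.0025,0.004,0.001,-0.001],
    [0.001,-0.0155,-0.0025,0.006,0.002,-0.001],
    [0.001,-0.0155,-0.0025,0.008,0.002,-0.001],
    [0.001,-0.0155,-0.0025,0.01,0.002,-0.001],
    [0.001,-0.0155,-0.0025,0.01,0.002,-0.001],
    [0.001,-0.0155,-0.0025,0.01,0.002,-0.001],
    [0.001,-0.0155,-0.0025,0.01,0.002,-0.001],
    [0.001,-0.0155,-0.0025,0.01,0.002,-0.001]
  ]
}}

```text
clock: 16.65
tool_pos: [0.5748, -0.1649, 0.118]
orientation: [-179.9, 0.1, -66.1]
force: [-8.5, -4.9, 3.3]
opening: 0.0235
```

```bash
python3 hold.py 10
```

```text
17.15 mean [-9.59718319 -0.59136445  3.46403339] min [-10.40557798  -1.30811407   2.56426661] max [-8.64311492  0.17705761  4.0938216 ] pos [-20.89878088   1.57793892   7.93597281] [-1.79933645e+02  5.87904448e-02 -6.60906613e+01] 0.023427322316064807
```

>>> {"api": "drive_tool", "payload": {
  "moves": [
    [0.0005,-0.016,-0.003,0.004,0.001,-0.0005],
    [0.0005,-0.017,-0.004,0.004,0.001,-0.0005],
    [0.0005,-0.018,-0.004,0.004,0.001,-0.0005],
    [0.0005,-0.018,-0.004,0.004,0.001,-0.0005],
    [0.0005,-0.018,-0.004,0.004,0.001,-0.0005],
    [0.0005,-0.018,-0.004,0.004,0.001,-0.0005],
    [0.0005,-0.018,-0.004,0.004,0.001,-0.0005],
    [0.0005,-0.018,-0.004,0.004,0.001,-0.0005]
  ]
}}

```text
clock: 17.95
tool_pos: [0.5748, -0.1648, 0.118]
orientation: [-180.0, 0.1, -66.1]
force: [-8.5, -4.9, 3.6]
opening: 0.0237
```

```bash
python3 hold.py 20
```

```text
18.95 mean [-10.23641882  -1.35847445   3.32582947] min [-10.88223426  -2.06072964   2.34346826] max [-9.62741687 -0.84902558  4.33501953] pos [-20.86552245   1.58229448   7.98232654] [-1.79964548e+02  6.14002936e-02 -6.60990566e+01] 0.023677620274479814
```

10.2 N push and 3.3 N down, so about 9 N at the rail. Now holding on this target.

```bash
python3 hold.py 40; python3 hold.py 40; python3 look.py w11; python3 - <<'E'
from plant import vision
import cv2
cv2.imwrite("pics/top_end.png",vision.snapshot("top")["pixels"][:,:,::-1])
E
```

```text
20.95 mean [-10.21152358  -1.54838155   3.23626869] min [-11.29722743  -2.48112093   2.37665085] max [-9.35146547 -0.38158387  4.21896303] pos [-20.87416494   1.58423434   7.97749038] [-1.79963642e+02  6.02017143e-02 -6.60981655e+01] 0.023820997388541754
22.95 mean [-10.38325365  -1.54916078   3.21653126] min [-11.36116922  -2.58859804   2.0318513 ] max [-9.35726384 -0.68656323  4.31397024] pos [-20.86882814   1.58326518   7.97946059] [-1.79964496e+02  5.98159711e-02 -6.60994724e+01] 0.023677546404292423
23.05 [ 0.57484256 -0.16484626  0.11797332] [-1.79967231e+02  6.07809393e-02 -6.60999440e+01] [-8.64280344 -5.89009385  2.89887209] [-2.16639742  3.2823512  -0.07510043] 0.02320414512970241
tcp in rail [-20.87255699   1.57550115   7.97331722] force rail [-10.28902398  -1.87809543   2.89887209]
```

View pics/w11a.png

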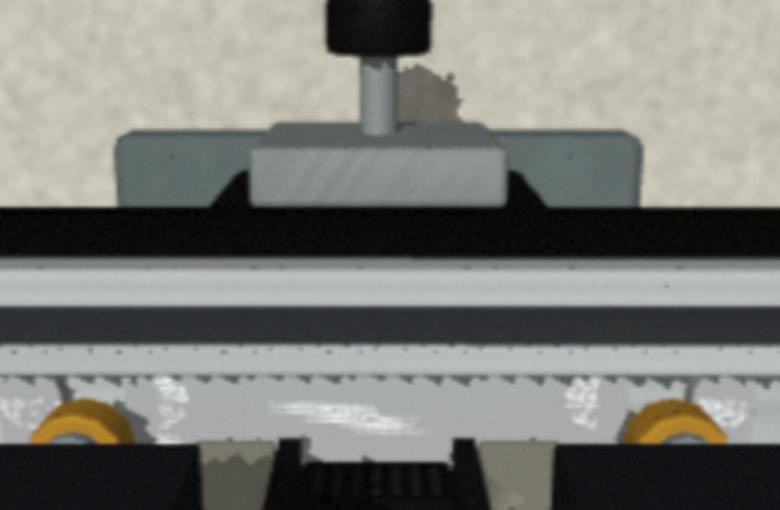

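View pics/top_end.png

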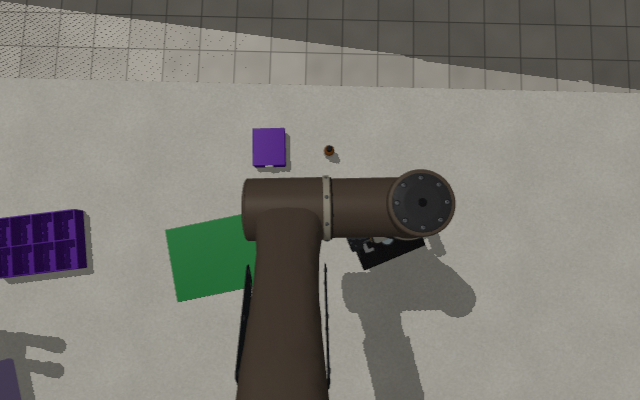

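The push is steady. One side-view check of the bystanders before I hand in.

```bash
python3 - <<'E'
import pickle,cv2
w,o,s=pickle.load(open("w11.pkl","rb"));cv2.imwrite("pics/side_end.png",s["pixels"][:,:,::-1])
E
```

```text
(no output)
```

View pics/side_end.png

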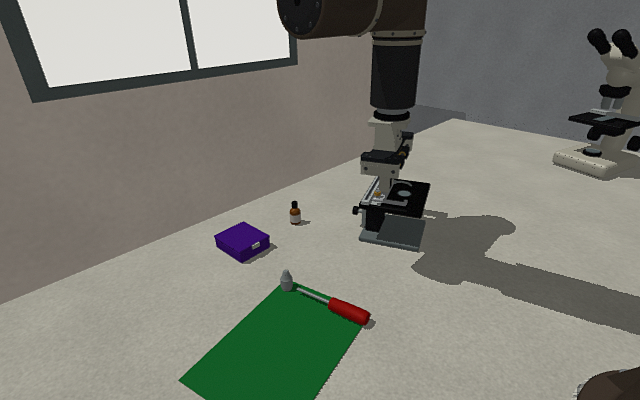

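The objective (287,281), driver (348,311), oil bottle (295,213) and slide box (242,241) are all where they started. Handing in.

```bash
python3 - <<'E'
from plant import ticket,sensors
print(ticket.close_job());o=sensors.get_obs();print(o["clock"],o["force"],o["opening"])
E
```

```text
the job is handed in; nothing more can be done
None
the job is handed in; nothing more can be done
```

I took the holder off the mat by its grip block and laid it on the stage. I then slid both slots under the screw heads and crept in until the back edge met the rail. First contact was about 2–4 N, so it was not rammed. I then pressed and handed in at about 23 s, still gripping and pressing.

**Push:** For the last 5 s before handing in, the wrist read a steady 10.2–10.4 N into the rail (single readings 9.4–11.4 N). It also pressed down with about 3.2 N, so I estimate 8–9.5 N at the rail. That is an estimate because friction isn't known and the rail force can't be read directly.

**Fit:** The tool was upright to within 0.1° and stopped where the images predicted (−21 mm from the rail). No gap shows in the wrist view, and both shanks are inside their slots. The side view shows the objective, screwdriver, oil bottle and slide box where they were.

**Imperfections:**
- **Tilt:** While ramping up, the tool tilted about 0.4° under load. I corrected that before the final hold.
- **Side force:** About 1.5 N remained along the rail.
- **Camera disagreement:** The wrist-camera estimates of the holder's sideways position in the grip differed by about 1 mm. I aligned it by the screws and slots seen in the same picture, well within the 3 mm play.

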